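# Reverse the spanner through the spring clip

## Task

The spanner has been put away the wrong way up in the blue sloping rest, with its open jaws at the top. Turn it end for end: press it level into the steel spring clip on its stand and let go, then take it again by the handle end and put it back in the rest, jaws down on the foot ledge and handle sticking out at the top. Leave the glue bottle, the red cutter case and the grey dish where they are.

Things in the scene. Friction and masses are not known exactly. Their poses are not given: they have to be found in the camera images.
- spanner_centre (a point): Centre (half-way along and up) of the loose grey steel open-ended spanner, 168 mm long, 6 mm thick, about 90 g. y runs along it from the open jaws (-84 mm) to the plain handle end (+84), z is normal to the flat face. Shank: a bar 14 mm wide from y = -34 to +84, 16 mm from -56 to -34; jaws 24 mm wide from -84 to -56. It starts in the rest, jaws up.
- spanner_jaw_end (a point): Middle of the open-jawed end face of the spanner, on its centre line, half-way through the thickness; axes as for spanner_centre.
- spanner_handle_end (a point): Middle of the plain handle end of the spanner, on its centre line, half-way through the thickness; axes as for spanner_centre.
- rest: Fixed blue steel rest, base 120 x 60 mm; origin at the centre of its underside. A channel 32 mm wide between 10 mm high cheeks climbs at 50 degrees towards the rest's own +x, 118 mm from the foot ledge to its upper edge; some 50 mm of a spanner stands out above, free on both sides. The ledge stands out 16 mm square from the channel floor. The front (towards -x and up) is open.
- rest_foot (a point): Point in the channel's centre line at the foot ledge, 3 mm above the channel floor: where the middle of the lower end of a spanner rests.
- rest_top (a point): Point 168 mm up the channel line from rest_foot (50 mm beyond the upper edge of the channel): where the middle of the upper end of a spanner comes. The direction from rest_foot to rest_top is the slope of the channel.
- clip: Fixed spring clip on a dark stand, base 80 x 64 mm; origin at the centre of its underside. Two sprung leaves, 26 mm long, at its +x and -x hold a 14 mm bar level along the clip's own y axis, either way round. The flared mouth, 25 mm wide, opens upwards 107 mm above the bench and narrows to 10 mm at the lips; they give way when some 4 to 12 N press the bar down, or lift it, past them.
- clip_seat (a point): Centre of the spanner when seated in the clip: on the clip's axis, 83 mm above the bench (the seat under the bar is 80 mm up, 16 mm wide, 24 mm long; the lips are 11 mm above the seat).
- glue_bottle: Bystander: white glue bottle with a red tip, 29 mm across, 110 mm high, origin at the centre of its underside.
- cutter_case: Bystander: red flat cutter case, 31 x 78 x 19 mm, origin at the centre of its underside.
- pin_dish: Bystander: grey round dish, 74 mm across, 18 mm high, origin at the centre of its underside.
Things that resemble listed ones, but are neither listed nor needed, are in the scene too. What is shaped like the part that bears spanner_centre but orange is not meant.

How it is judged:
On the way:
1. the spanner sits level in the spring clip, let go by the fingers (x of spanner_centre in the frame of clip_seat between -0.005 and 0.005 m and y of spanner_centre in the frame of clip_seat between -0.05 and 0.05 m and z of spanner_centre in the frame of clip_seat between -0.005 and 0.005 m and angle between the y axis of spanner_centre and the y axis of clip, either way round below 0.12 rad and contact force between the fingers and spanner below 0.1 N), for 0.2 s.
At the end, for the whole second after the job is handed in: The spanner lies at rest in the channel of the blue rest with its jaws at the bottom: the middle of the jaw end within 15 mm of rest_foot and the handle end within 30 mm of rest_top (distance between spanner_jaw_end and rest_foot below 0.015 m and distance between spanner_handle_end and rest_top below 0.03 m and linear speed of spanner below 0.02 m/s); the robot touches nothing.
It fails at once if the glue bottle, the cutter case or the dish is shifted by more than 30 mm (distance of any of glue_bottle, cutter_case, pin_dish from where it was at the start of the episode above 0.03 m).
It also fails if it takes over 56 s, if anything falls off the work surface, if the arm or the gripper's body presses on something with over 40 N, if the wrist force passes 120 N, or if a joint passes its speed limit or range.

## Robot

A 7-joint arm with a two-finger parallel gripper is mounted at the origin on a cart in front of the work surface, level with it; the furniture and walls round the work are solid. World frame = base frame: x ahead of the robot, y to its left, z up, the work surface at z = 0. Lengths are in m, angles in rad, forces in N, time in s.
With the tool pointing down it reaches from about 0.4 to 0.85 m from the base axis. Payload 6.9 kg.
Tool frame: the origin (TCP) lies midway between the tips of the shut fingers; the grasp point (between the pads) lies behind it (ctrl.pinch_z is the z of the grasp point in the tool frame, in m); z points along the fingers, y is the line along which they close (so a half turn about z gives the same grasp; the last joint's range is limited). The gripper opens to 85 mm and grips with 20 to 120 N. Pads are 22 mm wide; open, the fingers measure 114 mm over their backs; the gripper's body (76 mm by 85 mm) begins 54 mm behind the grasp point. The pads swing forward as they close: fully open they stand 13 mm farther back than shut.
Start: joints at [1.405, 0.507, -0.238, 1.5, 0.126, 1.149, -0.155], TCP at [0.167, -0.602, 0.231] pointing down, gripper open.
Joint ranges: [-3.08, 3.08], [-0.24, 2.05], [-1.43, 1.35], [0, 2.5], [-1.52, 4.66], [0.17, 1.96], [-2.89, 2.89]. Speed limits (rad/s): [2.39, 2.39, 3.14, 3.14, 3.14, 3.14, 3.14].

## Interface

Orientations are given as a unit quaternion [w, x, y, z].
In Python, from station import ctrl, get_state, vision, ticket, models gives the robot as it stands. Calls block until the motion is done:
- ctrl.movep(position, orientation): joint-space move of the TCP to a pose.
- ctrl.movel(position, frame=None, max_speed=0.15): straight line of the TCP; frame=None keeps the orientation; max_speed is the mean speed in m/s.
- ctrl.set_joints(angles): joint-space move.
- ctrl.ungrasp() and ctrl.close_gripper(force=None): open the fingers fully, or close them until they stop; force is the grip in N (None keeps the last).
- ctrl.pause(seconds).
- ctrl.ik(position, orientation): joint angles nearest the present ones, or None.
- get_state(): the state.
- vision.grab_frame(name): name is "scene" or "top"; returns (picture, depth): 400x640x3 uint8, blue, green, red; 400x640 float32, m along the optical axis (not along the pixel's ray), 0 where there is no reading.
- vision.camera_info(name): a dict with "mtx" (3x3 intrinsics, pixels), "R" (3x3) and "t" (3): a world point X has camera coordinates R X + t. Camera axes: x right, y down, z forward; pixel columns grow to the right and rows downward; lengths in m; the calibration is good to about 2 mm. A picture is of the moment at which its call begins. camera_info takes no time and is no camera call.
A pose or a line that the arm cannot do raises ctrl.Unreachable and nothing moves.
- ticket.close_job(): hands the job in, once; it reports no verdict.
Trained networks look in the newest picture that a camera, given by its name, has taken for a name from the list of things; names that differ only in an ending like _2 or _b are one class to them, and where a whole thing is asked for, a point or a joint stands for the part that bears it (a point fixed in the world has none). Each returns a list of dicts, best first, with "p" (0 to 1); they miss things now and then, are a little off and sometimes report something else, mostly with a low value. They report only what shows in the picture. A call takes as long as a camera call. They do not tell look-alikes from the thing itself.
- models.recognise(camera, target): "point" ([column, row] in pixels, amid what is visible of it).
- models.masks_of(camera, target): "mask" (400x640 bool, what is visible of it) and "point" ([column, row] in pixels, amid what is visible of it).
The state is a dict: "time": time; "qpos": joint angles; "qd": joint speeds; "tau": joint torques, N m; "tcp_pos": TCP position; "eef_rot": TCP orientation; "contact_force": force on the tool from outside, world axes, zero at the start; "wrist_torque": the same for the moment, N m; "width": finger opening in m.
Only numpy, scipy, OpenCV 4.12 (cv2) and the standard library are available. Lean on these libraries where they do the work, as an engineer would, in place of code of your own. Each camera call takes 0.05 s, during which the arm holds its last target. There are 200 camera calls.

## Working session

There is one attempt and no reset: what is moved stays moved. The work goes in short steps, each a Python script; the robot and the scene stay as the last script left them, time stands still between calls to the robot, and variables do not carry over. Pictures are saved under pics/ and viewed, on a budget of 10 in all, crops included, one or two more only if the job needs it, and the job is handed in when it is done.

```bash
ls; mkdir -p pics; python3 - <<'E'
from station import ctrl,get_state,vision,models
import cv2,numpy as np
s=get_state();print(s['time'],s['tcp_pos'],s['eef_rot'],s['width'],ctrl.pinch_z)
for n in("scene","top"):
    im,d=vision.grab_frame(n);cv2.imwrite(f"pics/{n}0.png",im);np.save(f"pics/{n}0.npy",d)
    c=vision.camera_info(n);print(n,c)
    for t in("spanner_centre","rest","clip","glue_bottle","cutter_case","pin_dish","rest_foot","rest_top","clip_seat","spanner_jaw_end","spanner_handle_end"):
        r=models.recognise(n,t)
        out=[]
        for q in r[:3]:
            u,v=map(int,q["point"]);z=d[v,u];X=c["R"].T@(np.linalg.inv(c["mtx"])@[u,v,1]*z-c["t"])
            out.append((u,v,round(q["p"],2),X.round(3).tolist()))
        print(t,out)
E
```

```text
pics
0.0 [ 0.16698799 -0.60175822  0.23042685] [-8.69846205e-04  9.90841653e-01  1.35026074e-01 -1.47210790e-04] 0.08532434477818954 -0.0187
scene {'mtx': array([[388.45231605,   0.        , 317.62649533],
       [  0.        , 388.45231605, 205.36216068],
       [  0.        ,   0.        ,   1.        ]]), 'R': array([[-0.90567693, -0.42391042, -0.00701863],
       [-0.31467486,  0.6832072 , -0.65894435],
       [ 0.28412856, -0.59458211, -0.75215895]]), 't': array([0.54924939, 0.27432736, 0.90113217])}
spanner_centre [(300, 368, 0.94, [0.489, 0.34, 0.005]), (295, 272, 0.71, [0.576, 0.184, 0.103]), (338, 223, 0.64, [0.571, -0.061, 0.005])]
rest [(297, 293, 0.86, [0.557, 0.214, 0.071])]
clip []
glue_bottle [(282, 215, 0.76, [0.704, 0.017, 0.059]), (296, 274, 0.61, [0.572, 0.187, 0.103])]
cutter_case [(379, 258, 0.63, [0.427, 0.008, 0.014])]
pin_dish [(416, 170, 0.64, [0.431, -0.369, -0.0])]
rest_foot [(300, 294, 0.75, [0.549, 0.215, 0.074])]
rest_top [(296, 295, 0.79, [0.575, 0.191, 0.008])]
clip_seat [(370, 185, 0.69, [0.536, -0.221, 0.024]), (293, 272, 0.48, [0.578, 0.189, 0.109])
[... 782 characters left out ...]
 0.012])]
rest [(263, 207, 0.74, [0.564, 0.18, 0.083])]
clip [(386, 214, 0.7, [0.542, -0.223, 0.082])]
glue_bottle [(315, 167, 0.5, [0.699, 0.011, 0.076])]
cutter_case [(311, 249, 0.55, [0.427, 0.024, 0.014])]
pin_dish [(425, 248, 0.71, [0.431, -0.368, 0.008])]
rest_foot [(264, 211, 0.71, [0.551, 0.176, 0.086])]
rest_top [(262, 208, 0.58, [0.561, 0.183, 0.081])]
clip_seat [(388, 216, 0.78, [0.535, -0.226, 0.096])]
spanner_jaw_end [(217, 234, 0.69, [0.477, 0.347, 0.008]), (258, 201, 0.51, [0.581, 0.192, 0.114]), (332, 203, 0.45, [0.585, -0.048, 0.011])]
spanner_handle_end [(214, 231, 0.78, [0.487, 0.36, -0.0]), (333, 205, 0.67, [0.578, -0.052, 0.008]), (259, 200, 0.53, [0.584, 0.188, 0.116])]
```

```bash
python3 - <<'E'
import cv2
a=cv2.imread("pics/top0.png");cv2.imwrite("pics/t1.png",cv2.resize(a[130:290,180:460],None,fx=2.85,fy=2.85,interpolation=cv2.INTER_CUBIC))
a=cv2.imread("pics/scene0.png");cv2.imwrite("pics/s1.png",cv2.resize(a[130:390,220:480],None,fx=2.3,fy=2.3,interpolation=cv2.INTER_CUBIC))
E
```

```text
(no output)
```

View pics/t1.png

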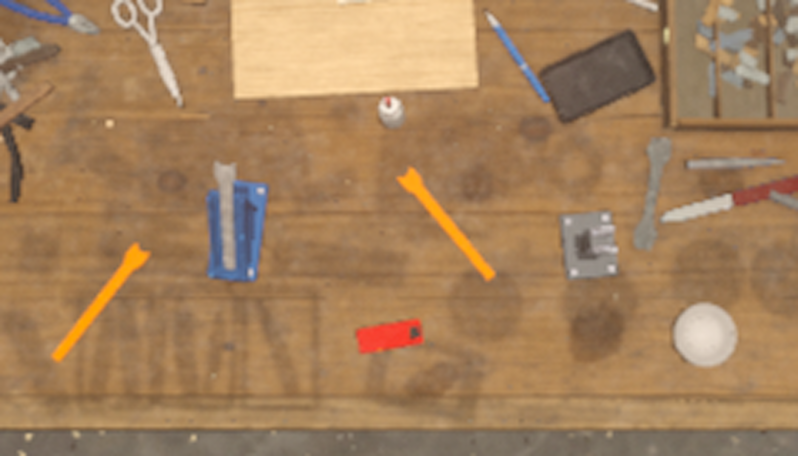

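View pics/s1.png

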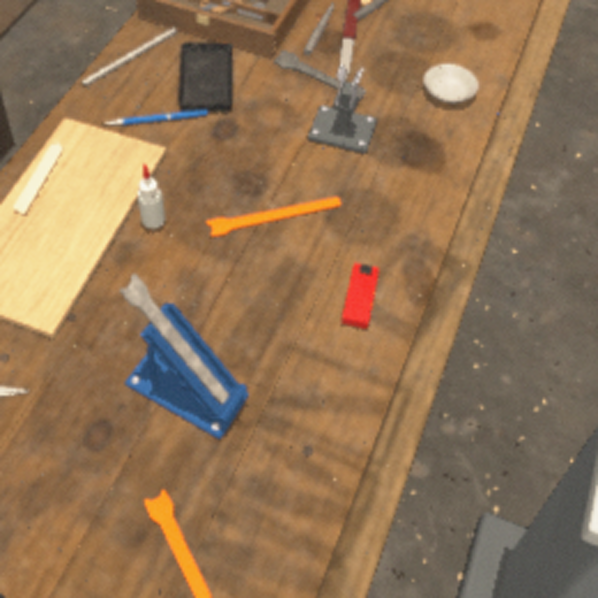

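The top crop shows the grey spanner in the blue rest, jaws up (crop 225,165) and climbing towards +x. The clip is at crop (590,243), with its leaves running along image-horizontal, which is about world y. The orange look-alikes are at (100,300) and (445,220). Next I fit the poses from point clouds.

```bash
cat > h.py <<'E'
from station import ctrl,get_state,vision,models,ticket
import cv2,numpy as np
from scipy.spatial.transform import Rotation as Rn
def cloud(n,im,d):
    c=vision.camera_info(n);v,u=np.mgrid[:400,:640]
    P=np.linalg.inv(c["mtx"])@np.stack([u.ravel(),v.ravel(),np.ones(u.size)])*d.ravel()
    X=(c["R"].T@(P-c["t"][:,None])).T.reshape(400,640,3)
    X[d==0]=9
    return X,cv2.cvtColor(im,cv2.COLOR_BGR2HSV).astype(int)
def box(X,lo,hi): return np.all((X>lo)&(X<hi),axis=2)
def quat(z,y):
    z=np.array(z,float);z/=np.linalg.norm(z);y=np.array(y,float);y-=z*(y@z);y/=np.linalg.norm(y)
    q=Rn.from_matrix(np.stack([np.cross(y,z),y,z],1)).as_quat();return q[[3,0,1,2]]
E
python3 - <<'E'
from h import *
for n in("scene","top"):
    im=cv2.imread(f"pics/{n}0.png");d=np.load(f"pics/{n}0.npy");X,H=cloud(n,im,d)
    print("==",n)
    b=box(X,[.42,.08,-.01],[.72,.3,.25])
    blue=b&(H[...,0]>95)&(H[...,0]<125)&(H[...,1]>110)
    gray=b&(H[...,1]<60)&(X[...,2]>.03)&~blue
    B=X[blue];low=B[B[:,2]<.025]
    print("rest base",len(low),cv2.minAreaRect(low[:,:2].astype(np.float32)*1000),low[:,2].mean(),"z",B[:,2].max())
    G=X[gray];print("spanner n",len(G))
    m=np.median(G,0)
    for _ in range(4):
        m=G.mean(0);w,V=np.linalg.eigh(np.cov((G-m).T));a=V[:,2]*np.sign(V[2,2])
        r=np.linalg.norm((G-m)-np.outer((G-m)@a,a),axis=1);G=G[r<.018]
    t=(G-m)@a;print(len(G),"axis",a.round(3),"elev",np.degrees(np.arcsin(a[2])),"yaw",np.degrees(np.arctan2(a[1],a[0])),"bot",(m+a*t.min()).round(4),"top",(m+a*t.max()).round(4),"len",np.ptp(t),"nrm",V[:,0].round(3))
    hi=t>t.max()-.03;print("w",[np.ptp((G@V[:,1])[(t>k)&(t<k+.02)]).round(3) for k in np.arange(t.min(),t.max(),.02)])
    c=box(X,[.45,-.30,.008],[.63,-.16,.13]);C=X[c];H2=H[c]
    lo=C[(C[:,2]<.03)];print("clip base",len(lo),cv2.minAreaRect(lo[:,:2].astype(np.float32)*1000),np.median(lo[:,2]))
    for z0,z1 in((.04,.07),(.07,.085),(.085,.1),(.1,.125)):
        q=C[(C[:,2]>z0)&(C[:,2]<z1)]
        if len(q)>2:print(z0,len(q),q.mean(0).round(4),q.min(0).round(3),q.max(0).round(3),cv2.minAreaRect(q[:,:2].astype(np.float32)*1000))
    for nm,lo_,hi_ in(("glue",[.66,-.03,.02],[.76,.06,.14]),("case",[.38,-.04,.008],[.48,.08,.04])):
        q=X[box(X,lo_,hi_)];print(nm,q.mean(0).round(3),q.max(0).round(3))
E
```

```text
== scene
rest base 476 ((561.6266479492188, 194.41517639160156), (55.48645782470703, 118.62850952148438), 83.46234130859375) 0.00745319974424633 z 0.12266056940645534
spanner n 444
427 axis [ 0.636 -0.067  0.769] elev 50.238093417451076 yaw -6.023759905159728 bot [0.5149 0.1977 0.0298] top [0.6197 0.1867 0.1566] len 0.16489877720536367 nrm [ 0.77  -0.005 -0.638]
w [np.float64(0.019), np.float64(0.017), np.float64(0.018), np.float64(0.018), np.float64(0.018), np.float64(0.018), np.float64(0.016), np.float64(0.022), np.float64(0.022)]
clip base 251 ((545.7151489257812, -249.49588012695312), (78.27181243896484, 95.5099868774414), 6.082627296447754) 0.00967374260867115
0.04 77 [ 0.5419 -0.2261  0.0569] [ 0.529 -0.247  0.04 ] [ 0.559 -0.219  0.07 ] ((543.96826171875, -232.9938201904297), (29.64153289794922, 25.61438751220703), 7.32572078704834)
0.07 43 [ 0.5436 -0.2302  0.0779] [ 0.534 -0.246  0.07 ] [ 0.552 -0.221  0.084] ((542.9488525390625, -233.39309692382812), (17.634782791137695, 24.27581214904785), 1.611702561378479)
0.085 20 [ 0.5469 -0.2321  0.0944] [ 0.534 -0.249  0.087] [ 0.555
[... 1174 characters left out ...]
8906), (27.431474685668945, 23.46031379699707), 9.269974708557129)
0.07 29 [ 0.5431 -0.2325  0.0802] [ 0.533 -0.246  0.073] [ 0.55  -0.221  0.084] ((541.0526123046875, -233.33990478515625), (24.88182830810547, 16.548585891723633), 88.87344360351562)
0.085 15 [ 0.5415 -0.2338  0.096 ] [ 0.535 -0.246  0.086] [ 0.551 -0.222  0.1  ] ((541.77783203125, -233.20101928710938), (15.826944351196289, 23.965103149414062), 11.070174217224121)
0.1 33 [ 0.545  -0.234   0.1056] [ 0.528 -0.248  0.1  ] [ 0.557 -0.221  0.111] ((543.232666015625, -234.076171875), (28.345455169677734, 24.066621780395508), 8.874423027038574)
glue [0.699 0.006 0.061] [0.76  0.021 0.109]
case [0.433 0.008 0.016] [0.464 0.079 0.024]
```

```bash
cat >> h.py <<'E'
ps=np.radians(-6.1)
U=np.array([np.cos(ps)*np.cos(np.radians(50)),np.sin(ps)*np.cos(np.radians(50)),np.sin(np.radians(50))]) # up channel
N=np.array([-np.cos(ps)*U[2],-np.sin(ps)*U[2],np.cos(np.radians(50))])   # out of channel
W=np.cross(N,U)
C0=np.array([.5665,.1914,.0932])-.003*N   # centre of spanner in rest
def tcp(g,q):  # tcp for grasp point g
    return np.asarray(g)+.0187*Rn.from_quat(np.asarray(q)[[1,2,3,0]]).as_matrix()[:,2]
E
python3 - <<'E'
from h import *
for n in("scene","top"):
    im=cv2.imread(f"pics/{n}0.png");d=np.load(f"pics/{n}0.npy");X,H=cloud(n,im,d)
    m=(box(X,[.48,-.29,.004],[.61,-.16,.03])&(H[...,1]<70)&(H[...,2]<150)).astype(np.uint8)
    k,l,st,_=cv2.connectedComponentsWithStats(m);i=1+np.argmax(st[1:,4]);q=X[l==i]
    print(n,len(q),cv2.minAreaRect(q[:,:2].astype(np.float32)*1000),np.median(q[:,2]))
print("U",U,"N",N,"C0",C0,"ends",C0-.084*U,C0+.084*U)
cs=np.array([.5432,-.2335,.083])
for sy in(1,-1):
    q=quat(-N,sy*W);g=C0+.066*U
    print("rest",sy,[None if (j:=ctrl.ik(tcp(g+h*N,q),q)) is None else j.round(2).tolist() for h in(0,.08)], q.round(3))
    yw=np.radians(7);q2=quat([0,0,-1],sy*np.array([np.cos(yw),np.sin(yw),0]))
    for e in(1,-1):
        g=cs+e*.06*np.array([-np.sin(yw),np.cos(yw),0])
        print("clip",sy,e,[None if (j:=ctrl.ik(tcp(g+[0,0,h],q2),q2)) is None else j.round(2).tolist() for h in(0,.12)])
E
```

```text
scene 345 ((543.6939697265625, -233.2963104248047), (79.13143157958984, 67.89173126220703), 5.654755115509033) 0.008687302087330486
top 62 ((528.9443969726562, -237.6413116455078), (58.91893768310547, 28.87909507751465), 57.481021881103516) 0.010813682493195916
U [ 0.63914811 -0.06830523  0.76604444] N [-0.76170706  0.081403    0.64278761] C0 [0.56878512 0.19115579 0.09127164] ends [0.51509668 0.19689343 0.0269239 ] [0.62247356 0.18541815 0.15561937]
rest 1 [[0.12, 0.89, -1.23, 2.3, 1.95, 1.44, -0.78], [0.06, 0.68, -1.23, 2.37, 1.79, 1.34, -0.85]] [ 0.422  0.048  0.905 -0.022]
clip 1 1 [[0.68, 0.67, -0.65, 1.87, 0.55, 0.79, -0.14], [0.76, 0.54, -0.77, 1.73, 0.42, 1.05, -0.04]]
clip 1 -1 [[0.77, 0.71, -0.53, 1.7, 0.46, 0.85, 0.16], [0.83, 0.6, -0.65, 1.57, 0.39, 1.11, 0.21]]
rest -1 [[-0.58, 0.57, -0.04, 2.31, 2.22, 0.71, 1.86], [-0.69, 0.42, -0.04, 2.38, 2.01, 0.69, 1.99]] [ 0.022  0.905 -0.048  0.422]
clip -1 1 [[0.19, 0.6, 0.12, 1.87, -0.11, 0.67, -2.64], [0.25, 0.45, 0.03, 1.74, -0.01, 0.95, -2.74]]
clip -1 -1 [[0.36, 0.67, 0.15, 1.71, -0.14, 0.77, -2.44], [0.38, 0.54, 0.11, 1.58, -0.06, 1.03, -2.51]]
```

```bash
python3 - <<'E'
from h import *
q=quat(-N,W);g=C0+.067*U
ctrl.movep([.45,-.1,.36],quat([0,0,-1],[1,0,0]));print(get_state()['time'],get_state()['qpos'].round(2))
ctrl.movep(tcp(g+.09*N,q),q);print(get_state()['time'],get_state()['qpos'].round(2))
ctrl.movel(tcp(g,q),max_speed=.08);s=get_state();print(s['time'],s['contact_force'])
ctrl.close_gripper(force=100);s=get_state();print(s['time'],s['width'],s['contact_force'])
ctrl.movel(tcp(g+.06*N,q),max_speed=.08);s=get_state();print(s['time'],s['width'],s['contact_force'])
im,d=vision.grab_frame("scene");cv2.imwrite("pics/s2.png",cv2.resize(im[130:350,200:460],None,fx=2.5,fy=2.5))
E
```

```text
3.3167 [ 0.88  0.22 -0.9   1.66  0.18  1.35 -0.06]
4.7667 [-0.1   0.52 -0.9   2.37  1.81  1.09 -0.92]
6.0417 [-0.5530932   0.02648235 -0.27145535]
6.675 0.019606968174798338 [-0.70241643 -0.38846781  1.30430148]
7.575 0.020305141059171587 [ 0.97494314 -0.38493785 -0.93539168]
```

View pics/s2.png

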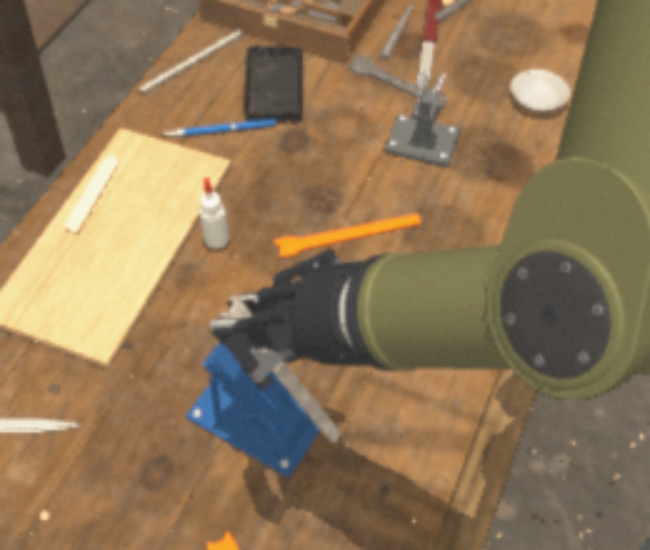

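The spanner is held by the jaw end, with its handle trailing out of the channel towards crop (335,435). I'll carry it above the clip and measure it in the hand there.

```bash
cat >> h.py <<'E'
yw=np.radians(6);cx=np.array([np.cos(yw),np.sin(yw),0]);cy=np.array([-np.sin(yw),np.cos(yw),0])
CS=np.array([.5435,-.2333,.083])
def axis_at(lo,hi,rad=.014,cams=("scene","top"),tag=""):
    out=[]
    for n in cams:
        im,d=vision.grab_frame(n);X,H=cloud(n,im,d);cv2.imwrite(f"pics/{tag}_{n}.png",im)
        G=X[box(X,lo,hi)&(H[...,1]<70)]
        if len(G)<25: print(n,"few",len(G));continue
        for _ in range(5):
            m=np.median(G,0) if _==0 else G.mean(0);w,V=np.linalg.eigh(np.cov((G-m).T));a=V[:,2]
            r=np.linalg.norm((G-m)-np.outer((G-m)@a,a),axis=1);G=G[r<rad]
        a*=np.sign(a[1]);t=(G-m)@a
        print(n,len(G),"a",a.round(3),"elev",np.degrees(np.arcsin(a[2])).round(1),"yaw",np.degrees(np.arctan2(-a[0],a[1])).round(1),"ends",(m+a*t.min()).round(4),(m+a*t.max()).round(4))
        out.append((m,a,t))
    return out
E
python3 - <<'E'
from h import *
p=get_state()['tcp_pos'];ctrl.movel(p+[-.03,0,.14],max_speed=.2)
q=quat([0,0,-1],cx);g=CS-.067*cy+[0,0,.10]
ctrl.movep(tcp(g+[0,0,.03],q),q);s=get_state();print(s['time'],s['width'],s['qpos'].round(2),s['contact_force'])
axis_at([.5,-.255,.155],[.6,-.12,.25],tag="c1")
im=cv2.imread("pics/c1_scene.png");cv2.imwrite("pics/s3.png",cv2.resize(im[110:290,270:450],None,fx=3.3,fy=3.3))
E
```

```text
10.3167 0.019824088218841844 [ 0.73  0.56 -0.46  1.55  0.27  1.09  0.32] [ 0.91899995 -0.3464734  -1.08237943]
scene 144 a [-0.114  0.993 -0.024] elev -1.3 yaw 6.5 ends [ 0.5472 -0.254   0.2149] [ 0.5348 -0.1457  0.2123]
top 161 a [-0.107  0.994 -0.012] elev -0.7 yaw 6.2 ends [ 0.5457 -0.2548  0.2161] [ 0.5342 -0.1481  0.2149]
```

View pics/s3.png

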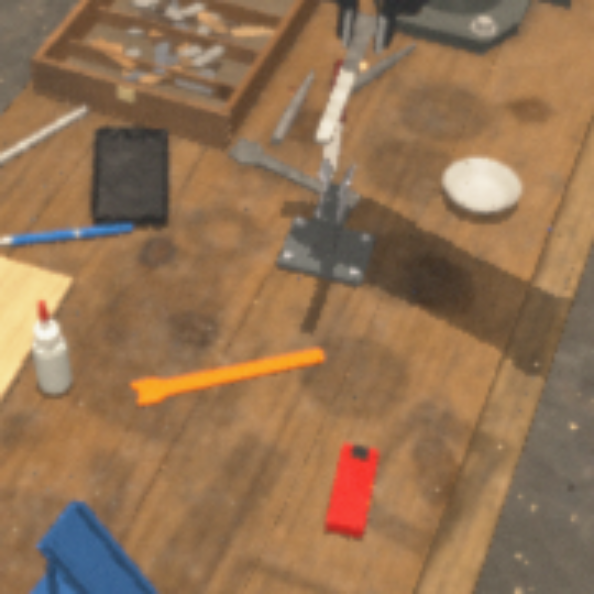

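The spanner is level and in line: yaw is about 6.3° against the clip's 6°, and x matches within 1–2 mm. Pressing in now.

```bash
python3 - <<'E'
from h import *
q=quat([0,0,-1],cx);g=CS-.067*cy-.0005*cx
for h,v in((.035,.1),(.022,.04),(.014,.03),(.007,.03),(.001,.03),(-.002,.03)):
    ctrl.movel(tcp(g+[0,0,h],q),max_speed=v);s=get_state();print(h,round(s['time'],2),s['contact_force'].round(1),s['wrist_torque'].round(2),s['tcp_pos'][2].round(4),s['width'].round(4))
axis_at([.5,-.255,.075],[.6,-.12,.094],tag="c2")
axis_at([.5,-.208,.06],[.6,-.12,.13],tag="c2")
E
```

```text
Traceback (most recent call last):
AttributeError: 'float' object has no attribute 'round'
```

```bash
python3 - <<'E'
from h import *
q=quat([0,0,-1],cx);g=CS-.067*cy-.0005*cx
for h,v in((.022,.04),(.014,.03),(.007,.03),(.001,.03),(-.002,.03)):
    ctrl.movel(tcp(g+[0,0,h],q),max_speed=v);s=get_state();print(h,round(s['time'],2),np.round(s['contact_force'],1),np.round(s['wrist_torque'],2),np.round(s['tcp_pos'],4)[2],round(s['width'],4))
axis_at([.5,-.208,.06],[.6,-.12,.13],tag="c2")
E
```

```text
0.022 11.99 [ 0.2 -0.2 -0.8] [-0.04  0.03  0.  ] 0.086 0.0202
0.014 12.41 [0.1 0.1 1.1] [0.02 0.04 0.02] 0.0783 0.0199
0.007 12.79 [-0.6 -0.6  4.3] [0.15 0.   0.01] 0.0715 0.0201
0.001 13.14 [ 0.3 -0.1 -1.3] [-0.07 -0.04 -0.02] 0.0647 0.02
-0.002 13.39 [ 0.6 -0.3  0.3] [-0.03 -0.05 -0.03] 0.0622 0.0202
scene 72 a [-0.109  0.994  0.024] elev 1.4 yaw 6.3 ends [ 0.5415 -0.208   0.0853] [ 0.5347 -0.1463  0.0868]
top 66 a [-0.123  0.992 -0.004] elev -0.2 yaw 7.0 ends [ 0.5402 -0.2058  0.0888] [ 0.5332 -0.1493  0.0886]
```

```bash
python3 - <<'E'
from h import *
ctrl.ungrasp();ctrl.pause(.3);s=get_state();print(s['time'],s['width'],np.round(s['contact_force'],1))
p=np.array(s['tcp_pos']);ctrl.movel(p+[0,0,.12],max_speed=.2)
qa=quat([0,0,-1],cx);ctrl.movep(tcp(CS+.058*cy+[0,0,.15],qa),qa);print(get_state()['time'],get_state()['qpos'])
axis_at([.5,-.208,.06],[.6,-.12,.13],tag="c3")
axis_at([.5,-.33,.06],[.6,-.258,.13],cams=("scene",),tag="c4")
im=cv2.imread("pics/c3_scene.png");cv2.imwrite("pics/s4.png",cv2.resize(im[130:240,310:430],None,fx=5,fy=5))
# IK options
hp=CS+.058*cy
for sy in(1,-1):
    q2=quat([0,0,-1],sy*cx);q=quat(-N,-sy*W)
    for nm,po,qq in(("clip",tcp(hp,q2),q2),("rest",tcp(C0+.058*U,q),q),("pre",tcp(C0+.058*U+.08*N,q),q)):
        j=ctrl.ik(po,qq);print(sy,nm,None if j is None else np.round(j,2))
E
```

```text
14.4417 0.08549419768644931 [ 0.5 -0.1  0.6]
15.775 [ 0.59211167  0.45393607 -0.48558885  1.68666427  0.23689243  1.06129329
  0.13796812]
scene 72 a [-0.115  0.993 -0.027] elev -1.5 yaw 6.6 ends [ 0.5415 -0.2067  0.0851] [ 0.5347 -0.1482  0.0835]
top 32 a [-0.04   0.999 -0.024] elev -1.4 yaw 2.3 ends [ 0.5352 -0.1823  0.0867] [ 0.5339 -0.1493  0.0859]
scene 72 a [-0.076  0.997 -0.006] elev -0.4 yaw 4.4 ends [ 0.5517 -0.3115  0.0849] [ 0.5477 -0.2594  0.0846]
1 clip [ 0.54  0.62 -0.41  1.86  0.36  0.73  0.03]
1 rest [-0.32  0.61 -0.44  2.32  2.1   0.91  2.02]
1 pre [-0.7   0.43 -0.04  2.39  2.03  0.71  1.95]
-1 clip [ 0.95  0.92 -1.26  1.86  0.98  1.15  2.58]
-1 rest [-0.69  0.59  0.11  2.33  2.31  0.66 -1.41]
-1 pre [-0.64  0.43 -0.12  2.39  2.01  0.74 -1.16]
```

View pics/s4.png

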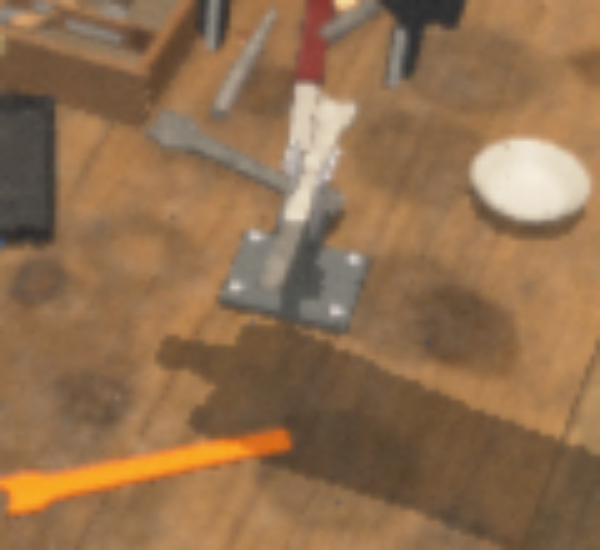

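The scene crop shows the spanner seated in the clip (handle end at crop (270,285)), with the fingers clear and the cloud level at z≈0.085. Re-gripping by the handle end.

```bash
python3 - <<'E'
from h import *
qa=quat([0,0,-1],cx);g=np.array([.534,-.1485,.083])-.026*cy
ctrl.movel(tcp(g,qa),qa,max_speed=.1);s=get_state();print(s['time'],np.round(s['contact_force'],1))
ctrl.close_gripper(force=120);s=get_state();print(s['time'],s['width'],np.round(s['contact_force'],1))
for h,v in((.006,.03),(.012,.03),(.02,.03),(.035,.06),(.15,.15)):
    ctrl.movel(tcp(g+[0,0,h],qa),max_speed=v);s=get_state();print(h,round(s['time'],2),np.round(s['contact_force'],1),np.round(s['wrist_torque'],2),round(s['width'],4))
axis_at([.5,-.33,.19],[.6,-.2,.27],tag="c5")
j=ctrl.ik(tcp(C0+.058*U+.15*N+[0,0,.08],quat(-N,-W)),quat(-N,-W));print(None if j is None else np.round(j,2))
E
```

```text
17.575 [-1.  -0.3  0.2]
18.275 0.008976054685872325 [-1.1  0.1  2.3]
0.006 18.62 [ 0.1 -2.  -4.2] [-0.65  0.1  -0.13] 0.0092
0.012 18.98 [-0.4 -3.6 -2. ] [-0.37  0.21 -0.14] 0.009
0.02 19.39 [-0.9  0.6 -1.2] [-0.41 -0.21  0.07] 0.0086
0.035 19.79 [-0.3  0.9 -0.6] [ 0.06 -0.01  0.04] 0.0084
0.15 20.71 [-0.5 -0.  -1.8] [0.04 0.05 0.05] 0.0086
scene few 10
top few 0
[ 0.15  0.26 -1.22  2.29  1.45  1.01  2.56]
```

```bash
python3 - <<'E'
from h import *
im=cv2.imread("pics/c5_scene.png");t=cv2.imread("pics/c5_top.png")
a=cv2.resize(im[80:260,290:450],(530,596));b=cv2.resize(t[170:270,350:412],None,fx=4.2,fy=5.96);b=cv2.resize(b,(260,596))
cv2.imwrite("pics/s5.png",np.hstack([a,b]))
E
```

```text
(no output)
```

View pics/s5.png

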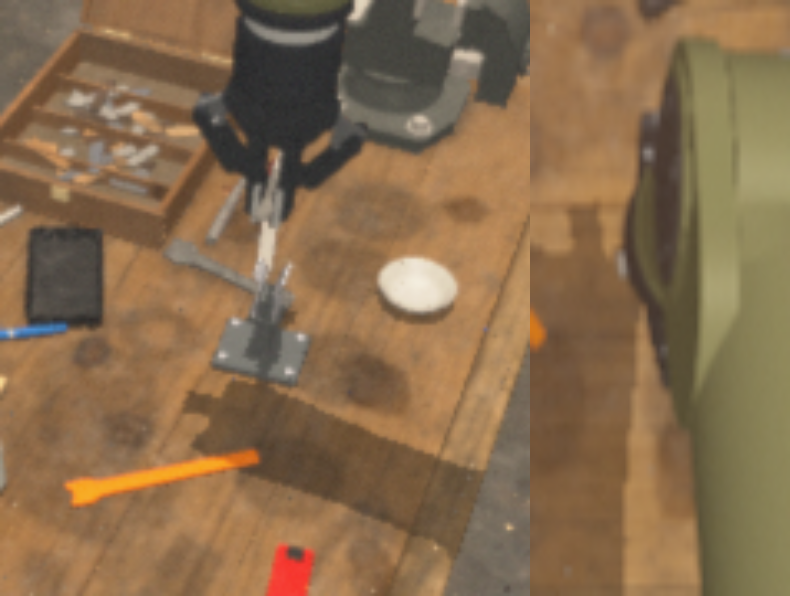

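The crop shows the spanner still in the fingers, but it looks tilted with the jaws drooping (handle tip up at (275,165)). I'll lift it high, turn to the rest orientation and measure the tilt there.

```bash
python3 - <<'E'
from h import *
p=np.array(get_state()['tcp_pos']);ctrl.movel(p+[-.02,.05,.13],max_speed=.25)
q=quat(-N,-W);g=C0+.058*U+.12*N+[0,0,.10]
ctrl.movep(tcp(g,q),q);s=get_state();print(s['time'],np.round(s['qpos'],2),g,s['width'])
for n in("scene","top"):
    im,d=vision.grab_frame(n);np.save(f"pics/d6_{n}.npy",d);cv2.imwrite(f"pics/d6_{n}.png",im)
    c=vision.camera_info(n);k=c["mtx"]@(c["R"]@g+c["t"]);print(n,k[:2]/k[2])
    X,H=cloud(n,im,d);b=box(X,g-[.14,.03,.16],g+[.06,.03,.03])&(H[...,1]<70);G=X[b]-g
    L=np.stack([G@U,G@W,G@N],1)*1000;i=np.argsort(L[:,0]);print(len(L));print(L[i][::max(1,len(L)//25)].round(0).tolist())
    u,v=(k[:2]/k[2]).astype(int)
    if n=="scene":cv2.imwrite("pics/s6.png",cv2.resize(im[max(0,v-70):v+110,max(0,u-90):u+90],None,fx=3.3,fy=3.3))
E
```

```text
23.625 [ 0.18  0.3  -1.22  2.26  1.48  1.01  2.59] [0.51445086 0.19696245 0.31283673] 0.008873598153327418
scene [316.3033035  228.20723501]
640
[[-142.0, 9.0, -3.0], [-134.0, -9.0, -4.0], [-129.0, 8.0, -3.0], [-123.0, -1.0, -1.0], [-116.0, 5.0, -1.0], [-109.0, -6.0, -2.0], [-101.0, 6.0, -4.0], [-92.0, 5.0, -1.0], [-84.0, -0.0, -1.0], [-76.0, 5.0, 1.0], [-68.0, 2.0, -1.0], [-58.0, -3.0, 1.0], [-8.0, 13.0, 32.0], [-4.0, 19.0, -3.0], [1.0, 12.0, 30.0], [5.0, 17.0, 1.0], [6.0, 16.0, 12.0], [7.0, 11.0, -14.0], [8.0, 11.0, 5.0], [10.0, 19.0, 31.0], [10.0, 3.0, 3.0], [11.0, 8.0, -1.0], [11.0, 13.0, 27.0], [12.0, -16.0, 24.0], [14.0, 2.0, 2.0], [22.0, -3.0, 2.0]]
top [243.4145657  218.34379457]
225
[[-139.0, -10.0, -1.0], [-11.0, 8.0, 32.0], [-8.0, 10.0, 32.0], [-6.0, 7.0, 23.0], [-3.0, -22.0, 35.0], [-1.0, -17.0, 34.0], [3.0, 2.0, 5.0], [4.0, -18.0, -0.0], [5.0, -17.0, 8.0], [6.0, -11.0, 6.0], [7.0, 5.0, 16.0], [7.0, -12.0, -3.0], [8.0, -20.0, 31.0], [9.0, -11.0, 16.0], [9.0, -29.0, 28.0], [10.0, -11.0, 14.0], [11.0, -8.0, 4.0], [11.0, 8.0, 14.0], [11.0, -12.0, 29.0], [12.0, -9.0, 19.0], [13.0, 6.0, 29.0], [13.0, -10.0, 24.0], [14.0, -11.0, 3.0], [16.0, -5.0, -1.0], [23.0, -4.0, 2.0]]
```

View pics/s6.png

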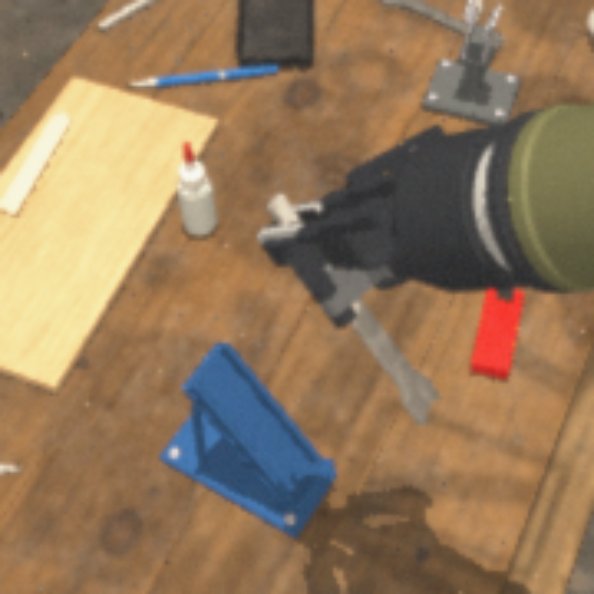

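The crop shows the spanner held almost straight (about 2° droop). The jaws are downwards at (420,400) and the handle is out at (285,210). Placing it.

```bash
python3 - <<'E'
from h import *
q=quat(-N,-W);g=C0+.062*U
ctrl.movel(tcp(g+.07*N,q),q,max_speed=.12);print(get_state()['time'])
for h,v in((.02,.08),(.009,.04),(.005,.03),(.003,.03)):
    ctrl.movel(tcp(g+h*N,q),max_speed=v);s=get_state();f=np.array(s['contact_force']);print(h,round(s['time'],2),"U,W,N",np.round([f@U,f@W,f@N],1))
    if np.linalg.norm(f)>12:break
im,d=vision.grab_frame("scene");cv2.imwrite("pics/s7.png",cv2.resize(im[180:360,220:400],None,fx=3.3,fy=3.3))
E
```

```text
25.0
0.02 25.77 U,W,N [-1.2  0.1 -0.6]
0.009 26.2 U,W,N [-1.   0.4  0.7]
0.005 26.48 U,W,N [-0.8 -0.2  0.2]
0.003 26.73 U,W,N [0.8 1.  1.9]
```

View pics/s7.png

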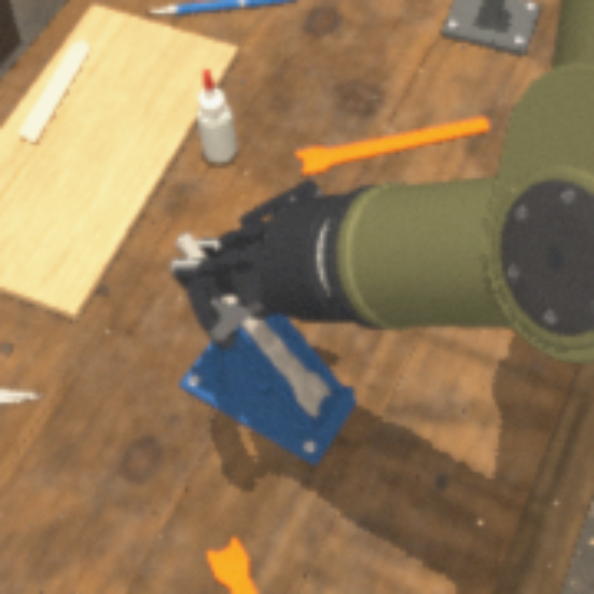

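The jaws lie in the channel near the foot ledge (crop (315,400)) and contact is light. I'll release, back off and check.

```bash
python3 - <<'E'
from h import *
q=quat(-N,-W);g=C0+.062*U
ctrl.ungrasp();ctrl.pause(.4)
ctrl.movel(tcp(g+.12*N,q),max_speed=.12)
p=np.array(get_state()['tcp_pos']);ctrl.movel(p+[-.03,-.04,.13],max_speed=.2);ctrl.pause(.3);print(get_state()['time'])
axis_at([.45,.1,.025],[.68,.26,.19],rad=.016,tag="f")
print("expected ends (surface)",C0-.084*U+.003*N,C0+.084*U+.003*N)
im=cv2.imread("pics/f_scene.png");cv2.imwrite("pics/s8.png",cv2.resize(im[180:360,220:400],None,fx=3.3,fy=3.3))
for n in("scene","top"):
    X,H=cloud(n,cv2.imread(f"pics/f_{n}.png"),(d:=vision.grab_frame(n)[1]))
    G=X[box(X,[.45,.1,.02],[.68,.26,.19])&(H[...,1]<60)]-C0;L=np.stack([G@U,G@W,G@N],1)*1000;L=L[(abs(L[:,1])<20)&(abs(L[:,2])<20)]
    print(n,"U range",np.percentile(L[:,0],[0,1,99,100]).round(1),"N top/bot",[np.median(L[m,2]).round(1) for m in(L[:,0]>30,L[:,0]<-30)],"W",[np.median(L[m,1]).round(1) for m in(L[:,0]>30,L[:,0]<-30)])
    for nm,lo_,hi_ in(("glue",[.66,-.03,.02],[.76,.06,.14]),("case",[.38,-.04,.008],[.48,.08,.04])):
        z=X[box(X,lo_,hi_)];print(nm,z.mean(0).round(3) if len(z) else None)
E
```

```text
30.1833
scene 457 a [-0.639  0.066 -0.766] elev -50.0 yaw 84.1 ends [0.6214 0.1873 0.1577] [0.5131 0.1984 0.0276]
top 199 a [-0.637  0.061 -0.769] elev -50.2 yaw 84.5 ends [0.6194 0.1858 0.1588] [0.5117 0.1961 0.0288]
expected ends (surface) [0.51281156 0.19713764 0.02885227] [0.62018844 0.18566236 0.15754773]
scene U range [-85.3 -83.2  82.1  84.5] N top/bot [np.float64(3.1), np.float64(2.8)] W [np.float64(1.9), np.float64(1.1)]
glue [0.699 0.013 0.057]
case [0.433 0.011 0.015]
top U range [-86.  -83.8  82.8  85.6] N top/bot [np.float64(4.6), np.float64(4.4)] W [np.float64(0.0), np.float64(-1.8)]
glue [0.697 0.006 0.064]
case [0.433 0.007 0.017]
```

View pics/s8.png

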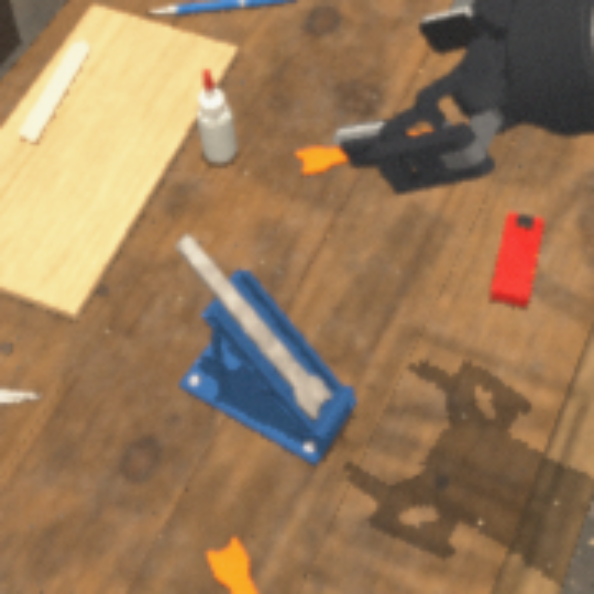

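The spanner lies in the channel, jaws down on the ledge at crop (315,400) and handle up at (188,243). The arm is clear, so I'm handing in.

```bash
python3 -c "
from station import ticket,get_state
ticket.close_job();print(get_state()['time'])"
```

```text
the job is handed in; nothing more can be done
the job is handed in; nothing more can be done
```

The spanner is turned end for end and back in the blue rest, jaws down on the foot ledge with the handle sticking out at the top. The job was handed in at about 30 s; handing in gives no verdict.

I gripped it by the jaw end, pressed it level into the spring clip (about 4 N when it snapped in) and let go. Then I took it again by the handle end, pulled it out and laid it in the rest.

**In the clip, after release:**
- The centre was about 1.5 mm from the seat.
- The bar was within about 1.5° of level.
- Most yaw readings were within 2° of the clip's axis. One top-camera fit, on only 32 points, read about 4° off, which is still inside the 6.9° limit.

**In the rest, at the end:**
- Both ends were within about 3 mm of where the spanner's ends lay at the start, at a 50° slope. I took that starting position as the reference and did not measure rest_foot or rest_top separately.
- The two cameras differed by 1–3 mm, which fits the calibration.
- The gripper was open and clear of everything.

**Bystanders:** The glue bottle and the cutter case had not moved, to within measuring noise. I did not re-measure the dish at the end; the arm was never near it.

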